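# Plant the trial raft around the two seedlings

### The job

Plant the growing raft: seat the red pot in the hole between the two plants, the yellow pot in the hole directly in front of the lettuce (on the robot's side of it) and the black pot in the hole directly in front of the purple plant, each upright with its flange down on the foam. Once all three pots are seated, lay the green cap flat and centred on top of the yellow pot, knob up. Leave the spare white pot and the beaker where they are.

Things in the scene. Friction and masses are not known exactly. Their poses are not given: they have to be found in the camera images.
- raft: Fixed black tray 210 x 290 mm, 56 high, holding a white foam raft, top 58 mm above table. Six square through-holes 44 mm wide: x = -38 (near row) and +38 (far row), y = -76, 0, +76 mm. Origin: centre of tray underside, on the table; x away from robot, y left, turned up to 0.3 rad. A pot hangs by its flange, underside then 18 mm above table; its taper guides it in from a few mm off.
- lettuce: Bright light-green lettuce, bushy, in a grey-collared pot fixed in one end hole of the raft's far row (left or right end varies). Leaves (soft, they give way) reach 60 mm above the raft and 32 mm out from the axis. Origin: centre of the underside of its pot, 18 mm above the table; axes parallel to the raft's.
- purple_plant: Dark purple herb seedling in a grey-collared pot fixed in the other end hole of the raft's far row. Leaves (soft, they give way) reach 75 mm above the raft and 28 mm out from the axis. Origin: centre of the underside of its pot, 18 mm above the table; axes parallel to the raft's.
- red_pot: Upright round net pot, 66 mm tall: tapered dark basket (32 mm across at the bottom, 40 at height 40), flange 54 mm across (height 40 to 44), red cylindrical collar 42 mm across (height 44 to 66) to grip by, brown dot on top. About 60 g. Origin: centre of underside, z up. Stands on the table beside the tray. Belongs between the two plants.
- yellow_pot: Upright round net pot, 66 mm tall: tapered dark basket (32 mm across at the bottom, 40 at height 40), flange 54 mm across (height 40 to 44), yellow cylindrical collar 42 mm across (height 44 to 66) to grip by, brown dot on top. About 60 g. Origin: centre of underside, z up. Stands on the table beside the tray. Belongs in front of the lettuce.
- black_pot: Upright round net pot, 66 mm tall: tapered dark basket (32 mm across at the bottom, 40 at height 40), flange 54 mm across (height 40 to 44), black cylindrical collar 42 mm across (height 44 to 66) to grip by, brown dot on top. About 60 g. Origin: centre of underside, z up. Stands on the table beside the tray. Belongs in front of the purple plant.
- white_pot: Upright round net pot, 66 mm tall: tapered dark basket (32 mm across at the bottom, 40 at height 40), flange 54 mm across (height 40 to 44), white cylindrical collar 42 mm across (height 44 to 66) to grip by, brown dot on top. About 60 g. Origin: centre of underside, z up. Stands on the table beside the tray. A spare: it stays where it is.
- cap: Green plastic blackout cap: flat disc 48 mm across and 12 mm thick with a round knob 22 mm across and 22 mm tall on top (34 mm in all). 40 g, mass varies. Lies on the table beside the tray, knob up. Origin: centre of the underside, z up. On a pot it rests flat on the collar's top, its underside 66 mm above the pot's underside.
- beaker: Empty clear glass beaker, 52 mm across, 70 mm tall, standing among the pots; stays where it is. Origin: centre of the underside.
Things that resemble listed ones, but are neither listed nor needed, are in the scene too. What is shaped like the yellow_pot but pink or turquoise is not meant.

How it is judged (in metres and radians):
On the way, in this order (a step that is already met when the one before it is completed fails the run):
1. the red, yellow and black pots are all seated in their holes (x of red_pot in the frame of raft between 0.028 and 0.048 m and y of red_pot in the frame of raft between -0.01 and 0.01 m and z of red_pot in the frame of raft between 0.014 and 0.022 m and angle between each of red_pot, yellow_pot, black_pot's own z axis and vertical below 0.12 rad and horizontal distance between red_pot and lettuce below 0.088 m and horizontal distance between red_pot and purple_plant below 0.088 m and x of yellow_pot in the frame of lettuce between -0.086 and -0.066 m and y of yellow_pot in the frame of lettuce between -0.01 and 0.01 m and z of yellow_pot in the frame of lettuce between -0.004 and 0.004 m and x of black_pot in the frame of purple_plant between -0.086 and -0.066 m and y of black_pot in the frame of purple_plant between -0.01 and 0.01 m and z of black_pot in the frame of purple_plant between -0.004 and 0.004 m), for 0.2 s.
2. the green cap lies on the yellow pot (horizontal distance between cap and yellow_pot below 0.01 m and z of cap in the frame of yellow_pot between 0.062 and 0.07 m and angle between cap's own z axis and vertical below 0.12 rad), for 0.2 s.
At the end, for the whole second after the job is handed in: Red, yellow and black pots seated in their holes (within 10 mm along each raft axis, 4 mm in height, 0.12 rad upright): red between the plants, yellow in front of the lettuce, black in front of the purple plant. Cap level on the yellow collar, centred within 10 mm, 4 mm in height. All at rest (all of step 1 and all of step 2 and linear speed of each of red_pot, yellow_pot, black_pot, cap below 0.02 m/s and angular speed of each of red_pot, yellow_pot, black_pot, cap below 0.2 rad/s); the robot touches nothing.
It fails at once if the white pot or the beaker was moved by more than 20 mm or tipped (distance of any of white_pot, beaker from where it was at the start of the episode above 0.02 m or angle between any of white_pot, beaker's own z axis and vertical above 0.5 rad).
It also fails if it takes over 96 s, if anything falls off the work surface, if the arm or the gripper's body presses on something with over 40 N, if the wrist force passes 120 N, or if a joint passes its speed limit or range.

### The arm

A 6-joint arm with a two-finger parallel gripper is mounted at the origin on the work surface. World frame = base frame: x ahead of the robot, y to its left, z up, the work surface at z = 0. Lengths are in mm, angles in rad, forces in N, time in s.
With the tool pointing down it reaches from about 350 to 850 mm from the base axis. Payload 8.1 kg.
Tool frame: the origin (TCP) lies on the centre line of the jaws, within the pads' length; the fingertips stand 11 mm ahead of it and the grasp point (between the pads) lies 8 mm behind it (arm.tip_reach is the z of the fingertips in the tool frame, in mm); z points along the fingers, y is the line along which they close (so a half turn about z gives the same grasp; the last joint's range is limited). The gripper opens to 93 mm and grips with 3 to 60 N. Pads are 15 mm wide; open, the fingers measure 128 mm over their backs; the gripper's body (75 mm by 188 mm) begins 65 mm behind the grasp point.
Start: joints at [-1.353, 0.13, 1.488, -0, 1.523, -0.085], TCP at [178.937, -572.701, 229.635] pointing down, gripper open.
Joint ranges: [-2.96, 2.96], [-0.89, 2.26], [0.02, 2.5], [-1.34, 4.48], [0, 2.73], [-2.66, 2.66]. Speed limits (rad/s): [2.39, 2.39, 2.79, 3.14, 3.14, 3.14].

### API

Orientations are given as a unit quaternion [w, x, y, z].
In Python, from bench import monitor, viewer, arm gives the robot as it stands.
- The arm moves only by the shell command python3 -m pendant 'ROWS' [FORCE]. ROWS is 1 to 8 rows, parted by a bar, with the numbers parted by spaces; each row has 7 numbers: a rotation vector rx, ry, rz in units of 0.25 rad, then dx, dy, dz in units of 5 mm, then the finger opening in mm; each row shifts and turns the commanded pose from where the row before left it, along the tool's axes as they then stand; what a row does not reach is not made up. A row lasts 1/12 s, in which the tool goes at most 41.7 mm and 0.125 rad, less where a joint would pass 70% of its speed; a pose out of reach is approached as far as the arm can. The fingers move at their own pace and stop on an object; FORCE is the grip in N (left out, the last holds). Time passes only in rows, so rows that do not move let the fingers close. It prints the time, the measured TCP pose, the force, the opening and the grip force at its end. Input that does not fit is refused with a message, and nothing moves.
- monitor.get_state(): the state, without advancing time (a new reading comes with each control period).
- viewer.read_camera(name): name is "scene" or "top" or "wrist"; returns the picture (420x560x3 uint8, blue, green, red); there is no depth.
- viewer.camera_info(name): a dict with "fx", "fy", "cx", "cy" (pixels), "dist" ([k1, k2, p1, p2, k3] as OpenCV has them; the pictures are not rectified), "world_to_cam" (4x4, takes a point from world to camera coordinates). Camera axes: x right, y down, z forward; pixel columns grow to the right and rows downward; lengths in mm; the calibration is good to about 2 mm. A picture is of the moment at which its call begins: read the wrist's pose just before it. camera_info takes no time and is no camera call; for the wrist camera it gives the pose at the moment of the call.
- arm.close_job(): hands the job in; it is judged then, once.
The state is a dict: "t": time; "qpos": joint angles; "joint_velocities": joint speeds; "joint_efforts": joint torques, N m; "ee_pos": TCP position; "tool_rot": TCP orientation; "contact_force": force on the tool from outside, world axes, zero at the start; "torque": the same for the moment, N m; "opening": finger opening in mm; "grasp_force": force on a finger pad.
Only numpy, scipy, OpenCV 4.12 (cv2) and the standard library are available. Lean on these libraries where they do the work, as an engineer would, in place of code of your own. Each camera call takes 0.05 s, during which the arm holds its last target. There are 200 camera calls.

## Working session

There is one attempt and no reset: what is moved stays moved. The work goes in short steps, Python scripts to look and compute and a shell command to move; the robot and the scene stay as the last step left them, time stands still between calls to the robot, and variables do not carry over. Pictures are saved under pics/ and viewed, at most 14 in all, crops included, and the job is handed in when it is done.

```bash
mkdir -p pics; ls
python3 - <<'E'
from bench import monitor, viewer, arm
import cv2
for n in ("scene","top"):
    cv2.imwrite(f"pics/{n}0.png",viewer.read_camera(n)); i=viewer.camera_info(n); print(n,i)
print(monitor.get_state())
E
```

```text
pics
scene {'fx': 495.40338345462993, 'fy': 495.40338345462993, 'cx': 275.10039585534537, 'cy': 205.77195224706892, 'dist': array([-0.15568194,  0.        ,  0.        ,  0.        ,  0.        ]), 'world_to_cam': array([[-6.63002411e-01,  7.48383578e-01,  1.87035537e-02,
         3.56163820e+02],
       [ 5.54160623e-01,  5.07429156e-01, -6.59864877e-01,
        -2.41675721e+02],
       [-5.03322766e-01, -4.27127232e-01, -7.51151464e-01,
         1.64077651e+03],
       [ 0.00000000e+00,  0.00000000e+00,  0.00000000e+00,
         1.00000000e+00]])}
top {'fx': 394.68835792342475, 'fy': 394.68835792342475, 'cx': 279.70218076684574, 'cy': 212.98063970283096, 'dist': array([0.01693494, 0.        , 0.        , 0.        , 0.        ]), 'world_to_cam': array([[ 1.44662036e-02, -9.99731331e-01,  1.81106527e-02,
        -4.33140024e+01],
       [-9.92797426e-01, -1.65154810e-02, -1.18661328e-01,
         5.26135916e+02],
       [ 1.18928553e-01, -1.62636305e-02, -9.92769607e-01,
         9.06233629e+02],
       [ 0.00000000e+00,  0.00000000e+00,  0.00000000e+00,
         1.00000000e+00]])}
{'t': 0.1, 'qpos': array([-1.35342382e+00,  1.31067103e-01,  1.48922214e+00, -7.29385954e-06,
        1.52297788e+00, -8.53881065e-02]), 'joint_velocities': array([ 0.00031387, -0.00156289, -0.00153687, -0.00087924,  0.00050855,
        0.00089264]), 'joint_efforts': array([ 2.39445042e-03, -5.61338854e+01, -4.93097234e+01,  7.70280906e-02,
        2.91183213e-02, -6.13589350e-05]), 'ee_pos': array([ 178.80898979, -572.20226216,  228.67497364]), 'tool_rot': array([-8.35171190e-04,  9.88563493e-01,  1.50802918e-01, -5.88454907e-05]), 'contact_force': array([-0.79839851, -0.11512648, -0.4032949 ]), 'torque': array([0.01073398, 0.00259684, 0.03907047]), 'grasp_force': 0.0, 'opening': 93.19817566673856}
```

View pics/top0.png

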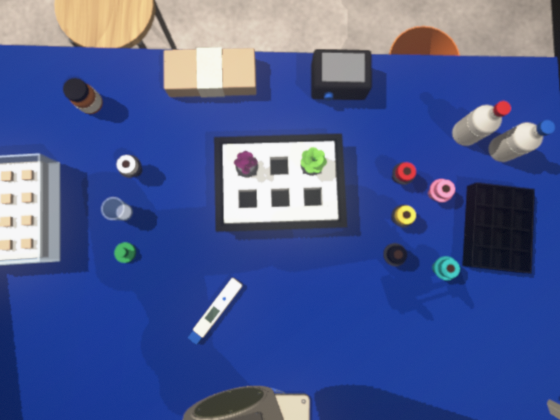

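View pics/scene0.png

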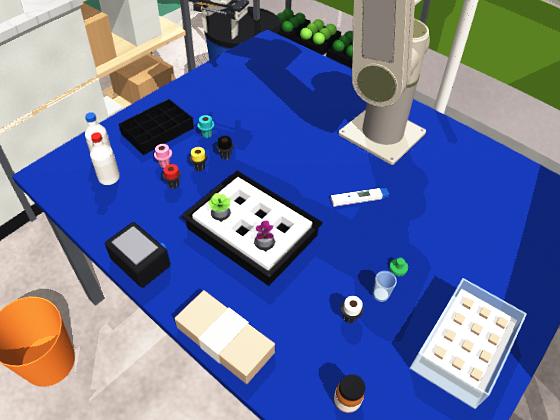

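```bash
cat > h.py <<'E'
import numpy as np, cv2
from bench import monitor, viewer, arm
from scipy.spatial.transform import Rotation as R
def px2w(name,uv,z,info=None):
    i=info or viewer.camera_info(name); K=np.array([[i['fx'],0,i['cx']],[0,i['fy'],i['cy']],[0,0,1]])
    T=np.array(i['world_to_cam']); p=cv2.undistortPoints(np.array(uv,float).reshape(-1,1,2),K,np.array(i['dist'])).reshape(-1,2)
    d=np.c_[p,np.ones(len(p))]@T[:3,:3]; c=-T[:3,:3].T@T[:3,3]
    return c+d*((z-c[2])/d[:,2])[:,None]
def tool(): # R columns = tool axes in world
    s=monitor.get_state(); q=s['tool_rot']; return s,R.from_quat([q[1],q[2],q[3],q[0]])
def go(x,y,z,yaw):
    """displacement to TCP x,y,z with tool y axis at world angle yaw (mod pi), tool down"""
    s,r=tool(); M=r.as_matrix(); best=None
    for k in (-1,0,1,2):
        a=yaw+k*np.pi; ty=np.array([np.cos(a),np.sin(a),0]); tz=np.array([0,0,-1.]); G=np.c_[np.cross(ty,tz),ty,tz]
        rv=R.from_matrix(M.T@G).as_rotvec()
        if best is None or np.linalg.norm(rv)<np.linalg.norm(best): best=rv
    d=np.array([x,y,z])-s['ee_pos']
    print('t',round(s['t'],2),'pos',s['ee_pos'].round(1),'yawY',round(np.arctan2(M[1,1],M[0,1]),3),'q6',s['qpos'][5].round(2),'dtool',(M.T@d).round(1),'rot',best.round(3),'F',s['contact_force'].round(1),'open',round(s['opening'],1),'gf',round(s['grasp_force'],1))
E
python3 - <<'E'
from h import *
a=cv2.imread('pics/top0.png')
c1=a[145:285,370:470]; c2=a[145:285,90:150]; c3=a[130:235,210:350]
c=np.hstack([cv2.resize(c1,None,fx=4,fy=4,interpolation=2),cv2.resize(c2,None,fx=4,fy=4,interpolation=2)])
cv2.imwrite('pics/crop1.png',c); cv2.imwrite('pics/crop2.png',cv2.resize(c3,None,fx=5,fy=5,interpolation=2))
w=viewer.read_camera('wrist'); cv2.imwrite('pics/wrist0.png',w)
# holes: dark blobs within foam
g=a[142:222,225:337].max(2); n,l,s,ce=cv2.connectedComponentsWithStats((g<110).astype(np.uint8))
for j in range(1,n):
    if s[j,4]>100: print(s[j],ce[j]+[225,142],px2w('top',ce[j]+[225,142],58).round(1))
h=cv2.cvtColor(a,cv2.COLOR_BGR2HSV)
E
```

```text
[ 12  16  21  19 151] [249.1589404  168.60927152] [[626.8  38.2  58. ]]
[ 46  17  17  15 244] [278.70491803 166.11065574] [[634.1 -30.8  58. ]]
[ 80  47  16  16 251] [312.56573705 196.58964143] [[ 563.2 -110.5   58. ]]
[ 14  49  17  16 262] [247.30152672 198.46183206] [[556.2  40.8  58. ]]
[ 47  48  17  16 259] [279.98455598 197.7953668 ] [[559.1 -34.8  58. ]]
```

View pics/crop1.png

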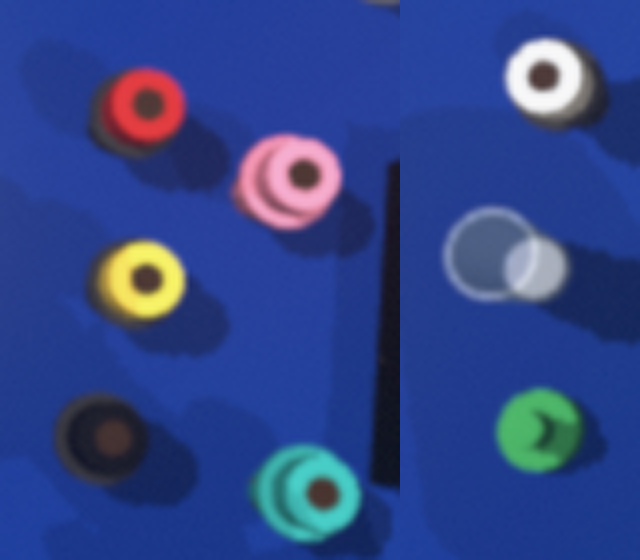

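View pics/crop2.png

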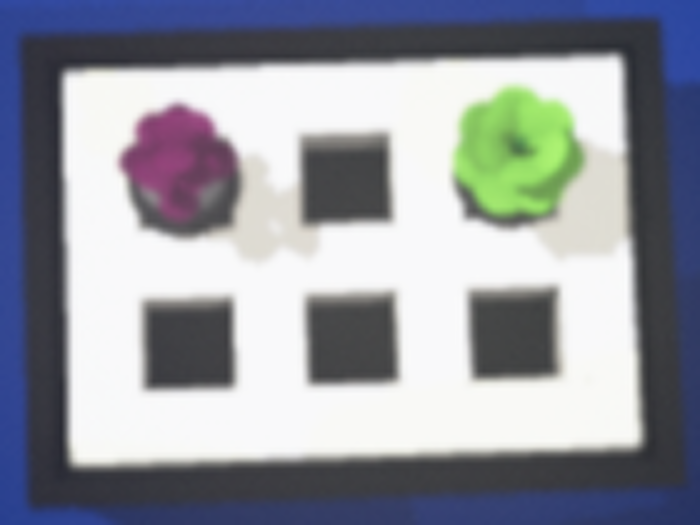

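Run:
```python
from h import *
H=px2w('top',[(278.8,165.1),(280.1,197.1),(312.3,196.3),(247.3,198.0)],58); print(H.round(1))
m=np.array([[38,0],[-38,0],[-38,-76],[-38,76]]); A=H[:,:2]; 
z=(m-m.mean(0))@[1,1j]; w=(A-A.mean(0))@[1,1j]; t=np.angle(np.vdot(z,w)); c=A.mean(0)-[[np.cos(t),-np.sin(t)],[np.sin(t),np.cos(t)]]@m.mean(0)
Rm=np.array([[np.cos(t),-np.sin(t)],[np.sin(t),np.cos(t)]])
print('raft',c.round(1),t.round(4),'scale',np.abs(np.vdot(z,w))/np.vdot(z,z).real, 'res',(A-c-m@Rm.T).round(1).tolist())
for n,p in dict(red=(38,0),yel=(-38,-76),blk=(-38,76)).items(): print('hole',n,(c+Rm@p).round(1))
for n,u in dict(red=(149,104),yellow=(147,279),black=(113,438)).items():
    print(n,px2w('top',[(370+u[0]/4-.375,145+u[1]/4-.375)],66).round(1))
print('cap',px2w('top',[(90+140/4-.375,145+430/4-.375)],12).round(1))
print('white,beaker',px2w('top',[(90+144/4-.375,145+76/4-.375)],66).round(1),px2w('top',[(90+91/4,145+253/4)],70).round(1))
# colour blobs in scene cam for cross-check
a=cv2.imread('pics/scene0.png');hs=cv2.cvtColor(a,cv2.COLOR_BGR2HSV)
cv2.imwrite('pics/crop3.png',cv2.resize(a[125:195,145:245],None,fx=7,fy=7,interpolation=2))
go(600,-330,150,0)
```

```text
[[ 636.5  -31.    58. ]
 [ 560.7  -35.1   58. ]
 [ 563.9 -109.9   58. ]
 [ 557.3   40.9   58. ]]
raft [598.6 -32.9] 0.0454 scale 0.9946542771451362 res [[-0.0, 0.2], [0.1, -0.5], [-0.2, 0.7], [0.1, -0.4]]
hole red [636.5 -31.2]
hole yel [ 564.1 -110.6]
hole blk [557.2  41.3]
red [[ 626.9 -329.2   66. ]]
yellow [[ 524.3 -325.6   66. ]]
black [[ 433.1 -304.1   66. ]]
cap [[429.4 331.5  12. ]]
white,beaker [[631.1 321.5  66. ]] [[526.6 342.6  70. ]]
t 0.15 pos [ 178.8 -572.3  228.8] yawY -1.268 q6 -0.09 dtool [ 474.2 -105.5   79. ] rot [-1.000e-03 -1.000e-03 -1.268e+00] F [-0.8  0.2  0.6] open 93.0 gf 0.0
```

View pics/crop3.png

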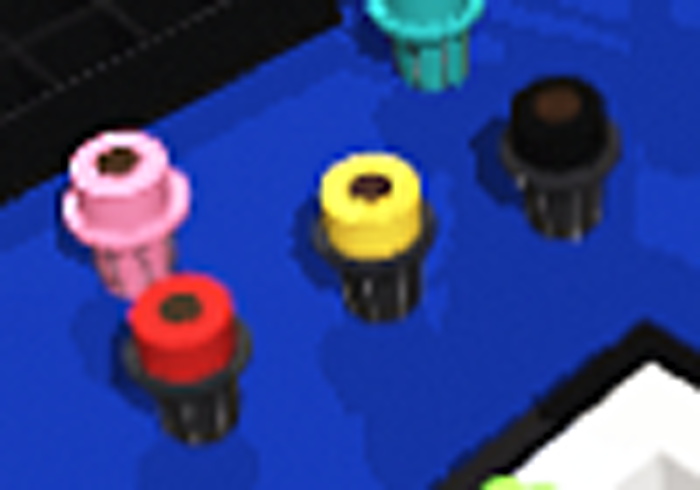

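View pics/wrist0.png

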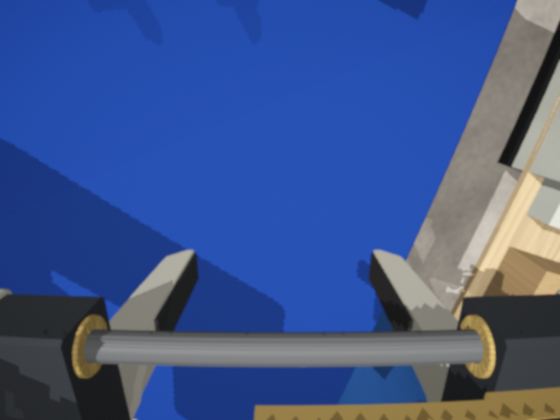

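The rows are not in the units I measure in: shifts go in units of 5 mm and turns go in units of 0.25 rad. I convert before sending: -0.12 rad is -0.48.

```bash
python3 -m pendant '0 0 -0.48 0 0 0 65 | 0 0 -0.48 0 0 0 65 | 0 0 -0.48 0 0 0 65 | 0 0 -0.48 0 0 0 65 | 0 0 -0.48 0 0 0 65 | 0 0 -0.48 0 0 0 65 | 0 0 -0.48 0 0 0 65 | 0 0 -0.48 0 0 0 65'; python3 -m pendant '0 0 -0.48 0 0 0 65 | 0 0 -0.48 0 0 0 65 | 0 0 -0.44 0 0 0 65 | 0 0 0 0 0 0 65'
python3 - <<'E'
from h import *
print(px2w('scene',[(171-.43+.0,169-.43),(197.9-.43,151.7-.43),(224.7-.43,140-.43)],66).round(1))
go(627,-329,120,0.045)
E
```

```text
t: 0.82
ee_pos: [178.9, -572.5, 229.2]
tool_rot: [-0.0, 0.805, 0.593, 0.0]
contact_force: [0.4, -0.2, 0.7]
opening: 65.0
grasp_force: 0.0
t: 1.15
ee_pos: [178.9, -572.5, 229.2]
tool_rot: [-0.0, 0.69, 0.724, 0.0]
contact_force: [0.5, -0.6, 0.8]
opening: 64.8
grasp_force: 0.0
[[ 622.4 -329.3   66. ]
 [ 520.1 -326.1   66. ]
 [ 429.1 -304.7   66. ]]
t 1.15 pos [ 178.9 -572.5  229.2] yawY 0.047 q6 -1.4 dtool [222.  459.1 109.3] rot [-0.    -0.001  0.002] F [ 0.5 -0.6  0.8] open 64.8 gf 0.0
```

```bash
python3 -m pendant '0 0 0 4.5 8 0 65 | 0 0 0 4.5 8 0 65 | 0 0 0 4.5 8 0 65 | 0 0 0 4.5 8 0 65 | 0 0 0 4.5 8 0 65 | 0 0 0 4.5 8 0 65 | 0 0 0 4.5 8 0 65 | 0 0 0 4.5 8 0 65'; python3 -m pendant '0 0 0 4.4 8 0 65 | 0 0 0 4 8 0 65 | 0 0 0 0 0 0 65 | 0 0 0 0 0 0 65'
python3 - <<'E'
from h import *
i=viewer.camera_info('wrist'); w=viewer.read_camera('wrist'); cv2.imwrite('pics/wrist1.png',w)
np.save('w1.npy',i,allow_pickle=True)
go(624.6,-329.2,120,0.045)
# scene raft check crop
a=cv2.imread('pics/scene0.png');cv2.imwrite('pics/crop4.png',cv2.resize(a[165:290,175:330],None,fx=5,fy=5,interpolation=2)[:600])
E
```

```text
t: 1.82
ee_pos: [463.8, -395.7, 229.5]
tool_rot: [-0.0, 0.694, 0.72, -0.0]
contact_force: [0.1, -0.4, -0.5]
opening: 65.3
grasp_force: 0.0
t: 2.15
ee_pos: [536.1, -353.5, 228.8]
tool_rot: [-0.001, 0.692, 0.722, -0.0]
contact_force: [-1.0, 0.1, -0.8]
opening: 64.7
grasp_force: 0.0
t 2.2 pos [ 534.8 -354.7  229. ] yawY 0.041 q6 -0.71 dtool [ 21.7  90.9 108.9] rot [-0.001 -0.    -0.004] F [-1.1 -0.2 -0.9] open 64.7 gf 0.0
```

View pics/wrist1.png

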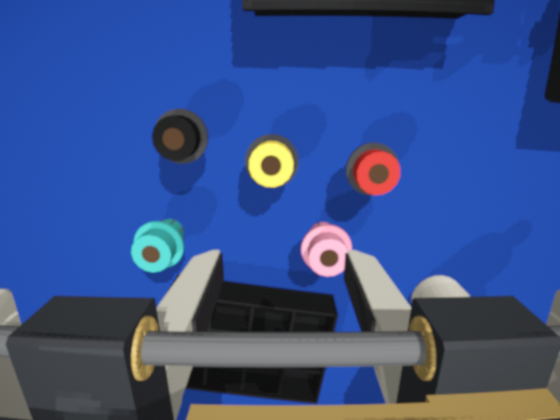

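View pics/crop4.png

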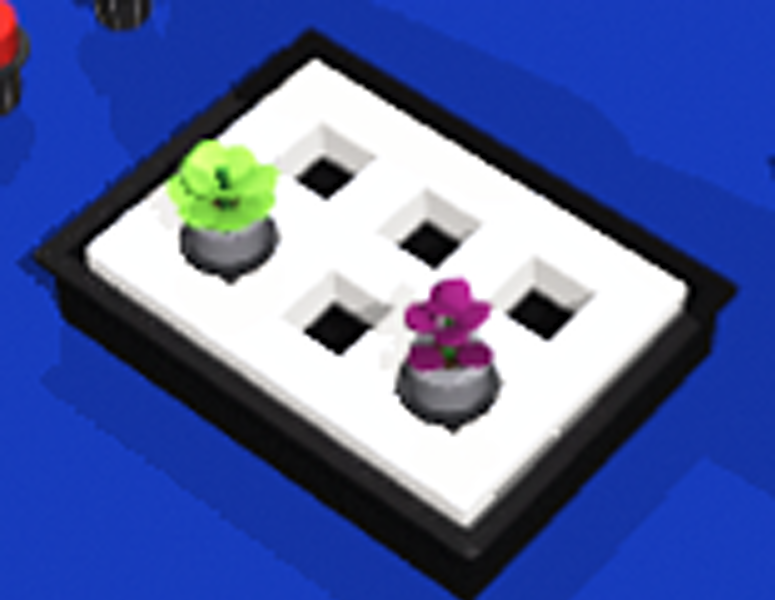

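Run:
```python
from h import *
i=np.load('w1.npy',allow_pickle=True).item()
print('wrist',px2w('wrist',[(379,173),(271,165),(174,139)],66,i).round(1).tolist())
u=np.array([(337,314),(431,229),(325,160),(543,298)])/5+[174.6,164.6]
A=px2w('scene',u,58)[:,:2]; print(A.round(1).tolist(), A.mean(0))
print(np.mean([(636.5,-31),(560.7,-35.1),(563.9,-109.9),(557.3,40.9)],0))
go(624.6,-329.2,120,0.045)
```

```text
wrist [[626.6, -328.9, 66.0], [524.2, -325.8, 66.0], [433.9, -305.0, 66.0]]
[[634.8, -30.4], [558.6, -33.8], [561.1, -110.8], [554.1, 41.9]] [577.13372658 -33.26910058]
[579.6   -33.775]
t 2.2 pos [ 534.8 -354.7  229. ] yawY 0.041 q6 -0.71 dtool [ 21.7  90.9 108.9] rot [-0.001 -0.    -0.004] F [-1.1 -0.2 -0.9] open 64.7 gf 0.0
```

To row units: 31 mm is 6.2, 20 mm is 4.

```bash
python3 -m pendant '0 0 0 1.4 6.2 4 65 | 0 0 0 1.4 6.2 4 65 | 0 0 0 1.4 6.2 4 65 | 0 0 0 0 0 7 65 | 0 0 0 0 0 0 65 | 0 0 0 0 0 0 65'
python3 -c "
from h import *
go(626,-329,58,0.045)"
```

```text
t: 2.7
ee_pos: [623.4, -330.5, 131.6]
tool_rot: [-0.003, 0.693, 0.721, -0.001]
contact_force: [0.5, 0.2, 0.2]
opening: 64.8
grasp_force: 0.0
t 2.7 pos [ 623.4 -330.5  131.6] yawY 0.039 q6 -0.6 dtool [ 1.2  3.1 73.6] rot [-0.006 -0.003 -0.006] F [0.5 0.2 0.2] open 64.8 gf 0.0
```

To row units: 30 mm is 6, 13 mm is 2.6.

```bash
python3 -m pendant '0 0 0 0.2 0.4 6 65 | 0 0 0 0 0.2 6 65 | 0 0 0 0 0 2.6 65 | 0 0 0 0 0 0 65 | 0 0 0 0 0 0 65' 15;  python3 -c "
from h import *
go(626,-329,58,0.045)"; python3 -m pendant '0 0 0 0 0 0 50 | 0 0 0 0 0 0 38 | 0 0 0 0 0 0 38 | 0 0 0 0 0 0 38 | 0 0 0 0 0 0 38' 15
python3 -m pendant '0 0 0 0 0 -4 38 | 0 0 0 0 0 -6 38 | 0 0 0 0 0 -8 38 | 0 0 0 0 0 -6 38 | 0 0 0 0 0 0 38 | 0 0 0 0 0 0 38'
python3 -c "
from h import *
go(635.8,-31.2,180,0.045)"
```

```text
t: 3.12
ee_pos: [628.8, -330.4, 63.1]
tool_rot: [0.0, 0.693, 0.721, -0.0]
contact_force: [0.0, -0.1, 0.0]
opening: 64.8
grasp_force: 0.0
t 3.12 pos [ 628.8 -330.4   63.1] yawY 0.04 q6 -0.6 dtool [ 1.5 -2.8  5.1] rot [-0.     0.    -0.005] F [ 0.  -0.1  0. ] open 64.8 gf 0.0
t: 3.53
ee_pos: [630.1, -329.9, 63.2]
tool_rot: [0.001, 0.692, 0.722, 0.0]
contact_force: [-1.3, 0.4, 4.4]
opening: 42.0
grasp_force: 14.9
t: 4.03
ee_pos: [631.1, -330.3, 185.5]
tool_rot: [0.003, 0.692, 0.722, 0.001]
contact_force: [-0.3, 0.0, -1.7]
opening: 42.1
grasp_force: 14.8
t 4.03 pos [ 631.1 -330.3  185.5] yawY 0.042 q6 -0.6 dtool [298.7  17.2   4.5] rot [ 0.005  0.003 -0.003] F [-0.3  0.  -1.7] open 42.1 gf 14.8
```

To row units: -15 mm is -3, 38 mm is 7.6.

```bash
python3 -m pendant '0 0 0 6 0.4 -3 38 | 0 0 0 7.6 0.4 0 38 | 0 0 0 7.6 0.4 0 38 | 0 0 0 7.6 0.4 0 38 | 0 0 0 7.6 0.4 0 38 | 0 0 0 7.6 0.4 0 38 | 0 0 0 7.6 0.4 0 38 | 0 0 0 7 0.4 0 38'
python3 -m pendant '0 0 0 0 0 0 38 | 0 0 0 0 0 0 38 | 0 0 0 0 0 0 38'
python3 - <<'E'
from h import *
go(635.8,-31.2,145,0.045)
cv2.imwrite('pics/top1.png',viewer.read_camera('top')[120:240,200:360].repeat(5,0).repeat(5,1))
E
```

```text
t: 4.7
ee_pos: [631.6, -33.6, 194.3]
tool_rot: [-0.001, 0.692, 0.722, -0.001]
contact_force: [0.8, -0.1, -0.3]
opening: 42.1
grasp_force: 14.8
t: 4.95
ee_pos: [632.4, -36.1, 195.0]
tool_rot: [-0.001, 0.692, 0.722, -0.001]
contact_force: [-0.2, -0.5, -0.8]
opening: 42.2
grasp_force: 14.8
t 4.95 pos [632.4 -36.1 195. ] yawY 0.043 q6 -0.18 dtool [ 4.8  3.8 50. ] rot [-0.002  0.    -0.002] F [-0.2 -0.5 -0.8] open 42.2 gf 14.8
```

```bash
python3 -m pendant '0 0 0 1 0.8 5 38 | 0 0 0 0 0 4 38 | 0 0 0 0 0 0 38 | 0 0 0 0 0 0 38 | 0 0 0 0 0 0 38'
python3 -c "
from h import *
go(635.8,-31.2,82,0.045)"
```

```text
t: 5.42
ee_pos: [637.1, -32.1, 152.4]
tool_rot: [0.0, 0.693, 0.721, 0.0]
contact_force: [0.2, -0.0, 0.1]
opening: 42.0
grasp_force: 14.8
t 5.42 pos [637.1 -32.1 152.4] yawY 0.041 q6 -0.17 dtool [ 0.9 -1.3 70.4] rot [ 0.     0.    -0.004] F [ 0.2 -0.   0.1] open 42.0 gf 14.8
```

To row units: 20 mm is 4, 12 mm is 2.4.

```bash
python3 -m pendant '0 0 0 0 -0.2 4 38 | 0 0 0 0 0 4 38 | 0 0 0 0 0 2.4 38 | 0 0 0 0 0 0 38 | 0 0 0 0 0 0 38'
python3 -c "
from h import *
go(635.8,-31.2,82,0.045)"
python3 -m pendant '0 0 0 0 0 2 38 | 0 0 0 0 0 1 38 | 0 0 0 0 0 0 38 | 0 0 0 0 0 0 38'
python3 -c "
from h import *
go(635.8,-31.2,82,0.045)"
```

```text
t: 5.83
ee_pos: [635.9, -31.2, 100.0]
tool_rot: [-0.0, 0.692, 0.722, -0.0]
contact_force: [1.0, -0.0, 0.8]
opening: 42.2
grasp_force: 14.8
t 5.83 pos [635.9 -31.2 100. ] yawY 0.042 q6 -0.17 dtool [-0.  -0.1 18. ] rot [-0.    -0.    -0.003] F [ 1.  -0.   0.8] open 42.2 gf 14.8
t: 6.17
ee_pos: [635.7, -30.9, 84.5]
tool_rot: [-0.0, 0.692, 0.722, -0.0]
contact_force: [-0.4, -0.3, 1.0]
opening: 41.8
grasp_force: 14.8
t 6.17 pos [635.7 -30.9  84.5] yawY 0.042 q6 -0.17 dtool [-0.3  0.1  2.5] rot [-0.001 -0.    -0.003] F [-0.4 -0.3  1. ] open 41.8 gf 14.8
```

Going in freely. Press lightly, release, retreat.

To row units: 3 mm is 0.6.

```bash
python3 -m pendant '0 0 0 0 0 0.6 38 | 0 0 0 0 0 0 38 | 0 0 0 0 0 0 48 | 0 0 0 0 0 0 56 | 0 0 0 0 0 0 56'
python3 -m pendant '0 0 0 0 0 -4 56 | 0 0 0 0 0 -8 56 | 0 0 0 0 0 -6 60 | 0 0 0 0 0 0 60 | 0 0 0 0 0 0 60'
python3 - <<'E'
from h import *
go(523.5,-325.8,180,-1.526)
a=viewer.read_camera('scene'); cv2.imwrite('pics/s1.png',cv2.resize(a[165:290,175:330],None,fx=5,fy=5,interpolation=2)[:600])
E
```

```text
t: 6.58
ee_pos: [635.9, -30.9, 81.8]
tool_rot: [0.0, 0.692, 0.722, 0.0]
contact_force: [0.7, -0.1, -0.2]
opening: 54.7
grasp_force: 0.0
t: 7.0
ee_pos: [637.8, -31.1, 175.0]
tool_rot: [0.002, 0.692, 0.722, 0.002]
contact_force: [-0.8, -0.3, -0.1]
opening: 60.5
grasp_force: 0.0
t 7.0 pos [637.8 -31.1 175. ] yawY 0.042 q6 -0.17 dtool [-289.6 -126.6   -5.5] rot [ 0.005 -0.004  1.568] F [-0.8 -0.3 -0.1] open 60.5 gf 0.0
```

View pics/s1.png

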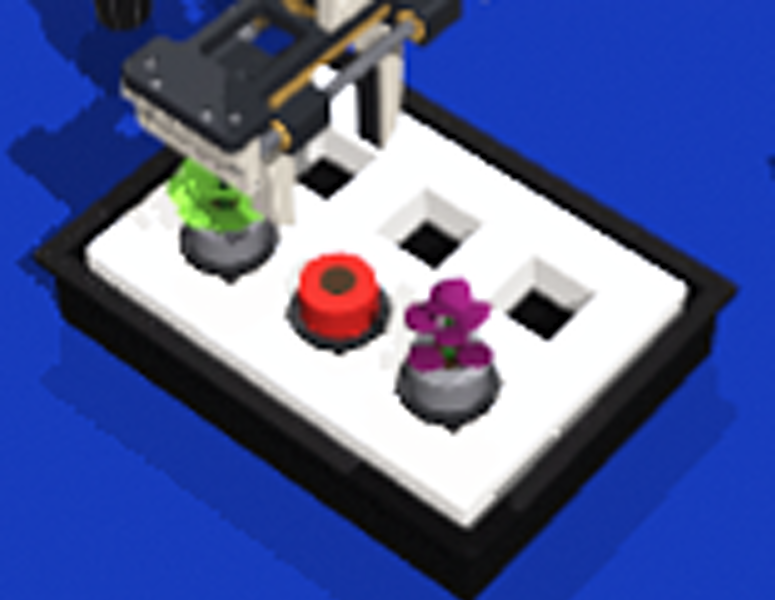

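```bash
python3 -m pendant '0 0 0 -7.2 -3.2 0 65 | 0 0 0 -7.2 -3.2 0 65 | 0 0 0 -7.2 -3.2 0 65 | 0 0 0 -7.2 -3.2 0 65 | 0 0 0 -7.2 -3.2 0 65 | 0 0 0 -7.2 -3.2 0 65 | 0 0 0 -7.2 -3.2 0 65 | 0 0 0 -7.2 -2.8 0 65'
python3 -m pendant '0 0 0.48 0 0 0 65 | 0 0 0.48 0 0 0 65 | 0 0 0.48 0 0 0 65 | 0 0 0.48 0 0 0 65 | 0 0 0.48 0 0 0 65 | 0 0 0.48 0 0 0 65 | 0 0 0.48 0 0 0 65 | 0 0 0.48 0 0 0 65'
python3 -m pendant '0 0 0.48 0 0 0 65 | 0 0 0.48 0 0 0 65 | 0 0 0.48 0 0 0 65 | 0 0 0.48 0 0 0 65 | 0 0 0.48 0 0 0 65 | 0 0 0 0 0 0 65 | 0 0 0 0 0 0 65'
python3 - <<'E'
from h import *
go(523.5,-325.8,61,-1.526)
E
```

```text
t: 7.72
ee_pos: [519.8, -324.8, 169.2]
tool_rot: [-0.002, 0.692, 0.722, -0.0]
contact_force: [0.4, -0.3, -0.1]
opening: 65.0
grasp_force: 0.0
t: 8.38
ee_pos: [520.9, -323.1, 169.0]
tool_rot: [-0.002, 0.948, 0.318, -0.001]
contact_force: [0.6, 0.1, 0.0]
opening: 65.0
grasp_force: 0.0
t: 8.97
ee_pos: [521.3, -323.3, 169.7]
tool_rot: [-0.001, 1.0, 0.028, -0.001]
contact_force: [0.1, 0.3, -0.9]
opening: 65.0
grasp_force: 0.0
t 8.97 pos [ 521.3 -323.3  169.7] yawY -1.514 q6 0.88 dtool [  2.3   2.8 108.7] rot [-0.002  0.002  0.012] F [ 0.1  0.3 -0.9] open 65.0 gf 0.0
```

To row units: 2 mm is 0.4, 35 mm is 7, 0.012 rad is 0.048.

```bash
python3 -m pendant '0 0 0.048 0.4 0.6 6 65 | 0 0 0 0 0 7 65 | 0 0 0 0 0 4 65 | 0 0 0 0 0 0 65 | 0 0 0 0 0 0 65 | 0 0 0 0 0 0 65'
python3 -c "
from h import *
go(523.5,-325.8,61,-1.526)"
```

```text
t: 9.47
ee_pos: [524.9, -327.2, 88.0]
tool_rot: [0.0, 1.0, 0.021, 0.001]
contact_force: [0.3, -0.5, -0.2]
opening: 65.0
grasp_force: 0.0
t 9.47 pos [ 524.9 -327.2   88. ] yawY -1.528 q6 0.89 dtool [-1.3 -1.5 27. ] rot [ 0.001 -0.001 -0.002] F [ 0.3 -0.5 -0.2] open 65.0 gf 0.0
```

```bash
python3 -m pendant '0 0 0 -0.2 -0.2 4 65 | 0 0 0 0 0 1.2 65 | 0 0 0 0 0 0 65 | 0 0 0 0 0 0 65 | 0 0 0 0 0 0 50 | 0 0 0 0 0 0 38 | 0 0 0 0 0 0 38 | 0 0 0 0 0 0 38' 15
python3 -c "
from h import *
go(523.5,-325.8,61,-1.526)"
python3 -m pendant '0 0 0 0 0 0 38 | 0 0 0 0 0 -4 38 | 0 0 0 0 0 -7 38 | 0 0 0 0 0 -8 38 | 0 0 0 0 0 -6 38 | 0 0 0 0 0 0 38 | 0 0 0 0 0 0 38'
python3 -c "
from h import *
go(563.2,-110.6,180,-1.526)"
```

```text
t: 10.13
ee_pos: [523.5, -326.1, 61.3]
tool_rot: [0.0, 1.0, 0.02, 0.0]
contact_force: [-0.9, 0.4, -0.5]
opening: 43.1
grasp_force: 0.0
t 10.13 pos [ 523.5 -326.1   61.3] yawY -1.53 q6 0.89 dtool [-0.  -0.3  0.3] rot [ 0.001 -0.001 -0.004] F [-0.9  0.4 -0.5] open 43.1 gf 0.0
t: 10.72
ee_pos: [524.7, -327.0, 188.8]
tool_rot: [0.002, 1.0, 0.02, 0.002]
contact_force: [-0.1, 0.3, -1.1]
opening: 41.7
grasp_force: 15.0
t 10.72 pos [ 524.7 -327.   188.8] yawY -1.53 q6 0.89 dtool [  47.3 -214.6    8.3] rot [ 0.004 -0.004 -0.004] F [-0.1  0.3 -1.1] open 41.7 gf 15.0
```

To row units: -36 mm is -7.2, -34 mm is -6.8.

```bash
python3 -m pendant '0 0 0 1.6 -7.2 0 38 | 0 0 0 1.6 -7.2 0 38 | 0 0 0 1.6 -7.2 0 38 | 0 0 0 1.6 -7.2 0 38 | 0 0 0 1.6 -7.2 0 38 | 0 0 0 1.4 -6.8 0 38 | 0 0 0 0 0 0 38 | 0 0 0 0 0 0 38'
python3 -c "
from h import *
go(563.2,-110.6,145,-1.526)"
```

```text
t: 11.38
ee_pos: [560.6, -108.0, 183.7]
tool_rot: [-0.0, 1.0, 0.022, -0.001]
contact_force: [-0.4, -0.3, -0.6]
opening: 41.3
grasp_force: 15.0
t 11.38 pos [ 560.6 -108.   183.7] yawY -1.526 q6 1.25 dtool [ 2.6  2.8 38.6] rot [-0.001  0.003 -0.   ] F [-0.4 -0.3 -0.6] open 41.3 gf 15.0
```

```bash
python3 -m pendant '0 0 0 0.4 0.4 4 38 | 0 0 0 0 0 3.2 38 | 0 0 0 0 0 0 38 | 0 0 0 0 0 0 38 | 0 0 0 0 0 0 38'
python3 -c "
from h import *
go(563.2,-110.6,80,-1.526)"
```

```text
t: 11.8
ee_pos: [563.3, -113.0, 149.8]
tool_rot: [-0.0, 1.0, 0.02, -0.0]
contact_force: [0.4, -0.7, -0.6]
opening: 41.8
grasp_force: 15.0
t 11.8 pos [ 563.3 -113.   149.8] yawY -1.531 q6 1.24 dtool [ 0.  -2.4 69.8] rot [-0.     0.001 -0.005] F [ 0.4 -0.7 -0.6] open 41.8 gf 15.0
```

To row units: 20 mm is 4, 10 mm is 2.

```bash
python3 -m pendant '0 0 0 0 -0.4 4 38 | 0 0 0 0 0 4 38 | 0 0 0 0 0 2 38 | 0 0 0 0 0 0 38 | 0 0 0 0 0 0 38 | 0 0 0 0 0 0 38'
python3 -c "
from h import *
go(563.2,-110.6,80,-1.526)"
python3 -m pendant '0 0 0 0 0 2 38 | 0 0 0 0 0 1.6 38 | 0 0 0 0 0 0 38 | 0 0 0 0 0 0 38'
python3 -c "
from h import *
go(563.2,-110.6,80,-1.526)"
```

```text
t: 12.3
ee_pos: [564.3, -110.5, 101.2]
tool_rot: [0.0, 1.0, 0.02, 0.001]
contact_force: [0.4, 0.3, 0.2]
opening: 41.4
grasp_force: 15.0
t 12.3 pos [ 564.3 -110.5  101.2] yawY -1.53 q6 1.25 dtool [-1.2  0.1 21.2] rot [ 0.001 -0.002 -0.004] F [0.4 0.3 0.2] open 41.4 gf 15.0
t: 12.63
ee_pos: [562.7, -109.8, 80.7]
tool_rot: [-0.0, 1.0, 0.02, -0.001]
contact_force: [-0.5, 0.0, 0.6]
opening: 41.5
grasp_force: 15.0
t 12.63 pos [ 562.7 -109.8   80.7] yawY -1.53 q6 1.25 dtool [0.5 0.8 0.7] rot [-0.001  0.002 -0.004] F [-0.5  0.   0.6] open 41.5 gf 15.0
```

To row units: -40 mm is -8, -30 mm is -6.

```bash
python3 -m pendant '0 0 0 0 0 0.4 38 | 0 0 0 0 0 0 48 | 0 0 0 0 0 0 56 | 0 0 0 0 0 0 56 | 0 0 0 0 0 -4 56 | 0 0 0 0 0 -8 60 | 0 0 0 0 0 -6 65 | 0 0 0 0 0 0 65'
python3 -c "
from h import *
go(432.8,-304.6,170,-1.526)"
```

```text
t: 13.3
ee_pos: [567.5, -111.2, 178.0]
tool_rot: [0.002, 1.0, 0.02, 0.006]
contact_force: [1.0, 0.1, 1.1]
opening: 64.7
grasp_force: 0.0
t 13.3 pos [ 567.5 -111.2  178. ] yawY -1.53 q6 1.25 dtool [-142.6  187.7    7.1] rot [ 0.004 -0.011 -0.004] F [1.  0.1 1.1] open 64.7 gf 0.0
```

To row units: 31 mm is 6.2, -23 mm is -4.6.

```bash
python3 -m pendant '0 0 0 -4.6 6.2 0 65 | 0 0 0 -4.6 6.2 0 65 | 0 0 0 -4.6 6.2 0 65 | 0 0 0 -4.6 6.2 0 65 | 0 0 0 -4.6 6.2 0 65 | 0 0 0 -4.6 6.2 0 65 | 0 0 0 0 0 0 65 | 0 0 0 0 0 0 65'
python3 - <<'E'
from h import *
go(432.8,-304.6,61,-1.526)
cv2.imwrite('pics/s2.png',cv2.resize(viewer.read_camera('scene')[120:290,140:330],None,fx=3,fy=3,interpolation=2))
E
```

```text
t: 13.97
ee_pos: [432.2, -303.2, 169.9]
tool_rot: [0.0, 1.0, 0.018, 0.0]
contact_force: [-0.6, 1.2, 0.1]
opening: 64.8
grasp_force: 0.0
t 13.97 pos [ 432.2 -303.2  169.9] yawY -1.534 q6 0.83 dtool [  0.5   1.4 108.9] rot [ 0.    -0.001 -0.008] F [-0.6  1.2  0.1] open 64.8 gf 0.0
```

View pics/s2.png

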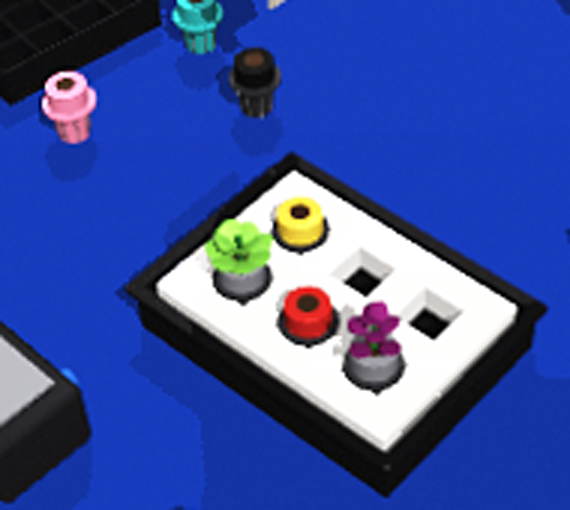

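Red (307,310) and yellow (300,222) are seated in the right holes. Black pot (255,75) next.

```bash
python3 -m pendant '0 0 0 0 0.2 7 65 | 0 0 0 0 0 7 65 | 0 0 0 0 0 3 65 | 0 0 0 0 0 0 65 | 0 0 0 0 0 0 65 | 0 0 0 0 0 0 65'
python3 -c "
from h import *
go(432.8,-304.6,61,-1.526)"
```

```text
t: 14.52
ee_pos: [434.7, -302.4, 86.3]
tool_rot: [0.001, 1.0, 0.021, 0.001]
contact_force: [-0.3, -0.5, 0.3]
opening: 65.0
grasp_force: 0.0
t 14.52 pos [ 434.7 -302.4   86.3] yawY -1.529 q6 0.82 dtool [-2.   2.1 25.3] rot [ 0.001 -0.002 -0.003] F [-0.3 -0.5  0.3] open 65.0 gf 0.0
```

To row units: 20 mm is 4, 5 mm is 1.

```bash
python3 -m pendant '0 0 0 -0.2 0.4 4 65 | 0 0 0 0 0 1 65 | 0 0 0 0 0 0 65 | 0 0 0 0 0 0 65 | 0 0 0 0 0 0 50 | 0 0 0 0 0 0 38 | 0 0 0 0 0 0 38 | 0 0 0 0 0 0 38' 15
python3 -c "
from h import *
go(432.8,-304.6,61,-1.526)"
python3 -m pendant '0 0 0 0 0 0 38 | 0 0 0 0 0 -4 38 | 0 0 0 0 0 -7 38 | 0 0 0 0 0 -8 38 | 0 0 0 0 0 -6 38 | 0 0 0 0 0 0 38 | 0 0 0 0 0 0 38'
python3 -c "
from h import *
go(556.4,41.3,185,-1.526)"
```

```text
t: 15.18
ee_pos: [432.5, -304.8, 60.2]
tool_rot: [0.0, 1.0, 0.02, 0.0]
contact_force: [0.2, -0.9, -0.9]
opening: 42.8
grasp_force: 0.0
t 15.18 pos [ 432.5 -304.8   60.2] yawY -1.53 q6 0.82 dtool [ 0.3 -0.2 -0.8] rot [ 0.001 -0.001 -0.004] F [ 0.2 -0.9 -0.9] open 42.8 gf 0.0
t: 15.77
ee_pos: [433.5, -305.6, 187.3]
tool_rot: [0.002, 1.0, 0.02, 0.002]
contact_force: [0.6, -0.8, -1.1]
opening: 41.8
grasp_force: 15.0
t 15.77 pos [ 433.5 -305.6  187.3] yawY -1.53 q6 0.82 dtool [ 136.9 -341.6    1.6] rot [ 0.003 -0.004 -0.004] F [ 0.6 -0.8 -1.1] open 41.8 gf 15.0
```

To row units: -34 mm is -6.8, 14 mm is 2.8.

```bash
python3 -m pendant '0 0 0 2.8 -6.8 0 38 | 0 0 0 2.8 -6.8 0 38 | 0 0 0 2.8 -6.8 0 38 | 0 0 0 2.8 -6.8 0 38 | 0 0 0 2.8 -6.8 0 38 | 0 0 0 2.8 -6.8 0 38 | 0 0 0 2.8 -6.8 0 38 | 0 0 0 2.8 -6.8 0 38'
python3 -m pendant '0 0 0 2.6 -6.8 0 38 | 0 0 0 2.4 -6.8 0 38 | 0 0 0 0 0 0 38 | 0 0 0 0 0 0 38 | 0 0 0 0 0 0 38'
python3 -c "
from h import *
go(556.4,41.3,145,-1.526)"
```

```text
t: 16.43
ee_pos: [532.1, -26.3, 182.3]
tool_rot: [-0.0, 1.0, 0.02, -0.002]
contact_force: [1.3, 0.2, 0.1]
opening: 41.7
grasp_force: 15.0
t: 16.85
ee_pos: [554.2, 40.7, 182.7]
tool_rot: [0.0, 1.0, 0.021, -0.002]
contact_force: [-0.5, 0.2, -1.0]
opening: 41.8
grasp_force: 15.0
t 16.85 pos [554.2  40.7 182.7] yawY -1.529 q6 1.51 dtool [ 2.4 -0.5 37.7] rot [ 0.     0.003 -0.003] F [-0.5  0.2 -1. ] open 41.8 gf 15.0
```

```bash
python3 -m pendant '0 0 0 0.4 0 4 38 | 0 0 0 0 0 3.2 38 | 0 0 0 0 0 0 38 | 0 0 0 0 0 0 38 | 0 0 0 0 0 0 38'
python3 -c "
from h import *
go(556.4,41.3,80,-1.526)"
```

```text
t: 17.27
ee_pos: [557.3, 39.8, 149.1]
tool_rot: [0.0, 1.0, 0.02, 0.0]
contact_force: [0.4, -0.0, -0.7]
opening: 41.8
grasp_force: 15.0
t 17.27 pos [557.3  39.8 149.1] yawY -1.531 q6 1.51 dtool [-0.8 -1.5 69.1] rot [ 0.    -0.    -0.005] F [ 0.4 -0.  -0.7] open 41.8 gf 15.0
```

```bash
python3 -m pendant '0 0 0 0 -0.2 4 38 | 0 0 0 0 0 4 38 | 0 0 0 0 0 2 38 | 0 0 0 0 0 0 38 | 0 0 0 0 0 0 38 | 0 0 0 0 0 0 38'
python3 -c "
from h import *
go(556.4,41.3,80,-1.526)"
python3 -m pendant '0 0 0 0 0 2 38 | 0 0 0 0 0 1.6 38 | 0 0 0 0 0 0 38 | 0 0 0 0 0 0 38'
python3 -c "
from h import *
go(556.4,41.3,79,-1.526)"
```

```text
t: 17.77
ee_pos: [558.2, 41.7, 100.2]
tool_rot: [0.0, 1.0, 0.02, 0.001]
contact_force: [-0.5, 0.2, -0.5]
opening: 41.6
grasp_force: 15.0
t 17.77 pos [558.2  41.7 100.2] yawY -1.53 q6 1.51 dtool [-1.9  0.3 20.2] rot [ 0.    -0.002 -0.004] F [-0.5  0.2 -0.5] open 41.6 gf 15.0
t: 18.1
ee_pos: [556.5, 41.8, 79.7]
tool_rot: [-0.0, 1.0, 0.02, -0.001]
contact_force: [-0.5, 0.5, -0.7]
opening: 41.7
grasp_force: 15.0
t 18.1 pos [556.5  41.8  79.7] yawY -1.53 q6 1.51 dtool [-0.1  0.5  0.7] rot [-0.     0.002 -0.004] F [-0.5  0.5 -0.7] open 41.7 gf 15.0
```

```bash
python3 -m pendant '0 0 0 0 0 0.4 38 | 0 0 0 0 0 0 48 | 0 0 0 0 0 0 56 | 0 0 0 0 0 0 56 | 0 0 0 0 0 -4 56 | 0 0 0 0 0 -8 56 | 0 0 0 0 0 -6 50 | 0 0 0 0 0 0 50'
python3 -c "
from h import *
go(429.4,331.5,170,-1.526)"
```

```text
t: 18.77
ee_pos: [561.5, 41.8, 176.8]
tool_rot: [0.0, 1.0, 0.02, 0.006]
contact_force: [0.2, -0.8, 0.6]
opening: 50.7
grasp_force: 0.0
t 18.77 pos [561.5  41.8 176.8] yawY -1.53 q6 1.51 dtool [-120.2 -294.9    5.2] rot [ 0.001 -0.012 -0.004] F [ 0.2 -0.8  0.6] open 50.7 gf 0.0
```

To row units: -34 mm is -6.8, -23 mm is -4.6.

```bash
python3 -m pendant '0 0 0 -4.6 -6.8 0 50 | 0 0 0 -4.6 -6.8 0 50 | 0 0 0 -4.6 -6.8 0 50 | 0 0 0 -4.6 -6.8 0 50 | 0 0 0 -4.6 -6.8 0 50 | 0 0 0 -4.6 -6.8 0 50 | 0 0 0 -4.6 -6.8 0 50 | 0 0 0 -4.6 -6.8 0 50'
python3 -m pendant '0 0 0 0 -3 0 50 | 0 0 0 0 0 0 50 | 0 0 0 0 0 0 50 | 0 0 0 0 0 0 50 | 0 0 0 0 0 0 50'
python3 - <<'E'
from h import *
go(429.4,331.5,120,-1.526)
i=viewer.camera_info('wrist'); w=viewer.read_camera('wrist'); cv2.imwrite('pics/wrist2.png',w); np.save('w2.npy',i,allow_pickle=True)
h=cv2.cvtColor(w,cv2.COLOR_BGR2HSV); m=cv2.inRange(h,(45,90,40),(80,255,255)); n,l,s,c=cv2.connectedComponentsWithStats(m)
for j in range(1,n):
    if s[j,4]>200: print(s[j],c[j].round(1),px2w('wrist',[c[j]],12,i).round(1))
v=viewer.read_camera('scene'); cv2.imwrite('pics/s3.png',cv2.resize(v[165:325,175:425],None,fx=3.2,fy=3.2,interpolation=2))
E
```

```text
t: 19.43
ee_pos: [361.1, 307.5, 169.1]
tool_rot: [-0.0, 1.0, 0.02, 0.001]
contact_force: [0.4, 0.2, 0.8]
opening: 50.1
grasp_force: 0.0
t: 19.85
ee_pos: [362.3, 320.1, 168.6]
tool_rot: [0.0, 1.0, 0.02, 0.0]
contact_force: [0.5, 0.6, -0.9]
opening: 50.2
grasp_force: 0.0
t 19.85 pos [362.3 320.1 168.6] yawY -1.531 q6 2.15 dtool [67.5 -8.7 48.6] rot [ 0.    -0.    -0.005] F [ 0.5  0.6 -0.9] open 50.2 gf 0.0
[ 247   95   53   54 2242] [273.  121.6] [[430.6 332.2  12. ]]
```

View pics/wrist2.png

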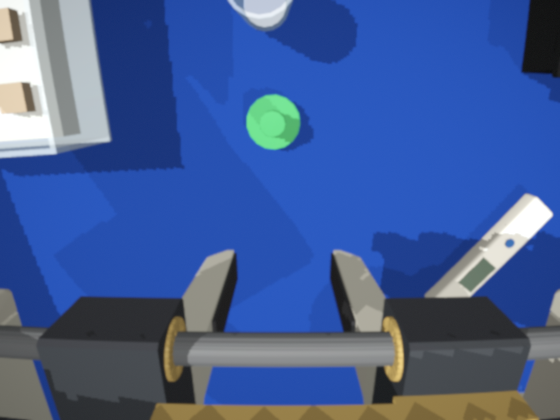

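View pics/s3.png

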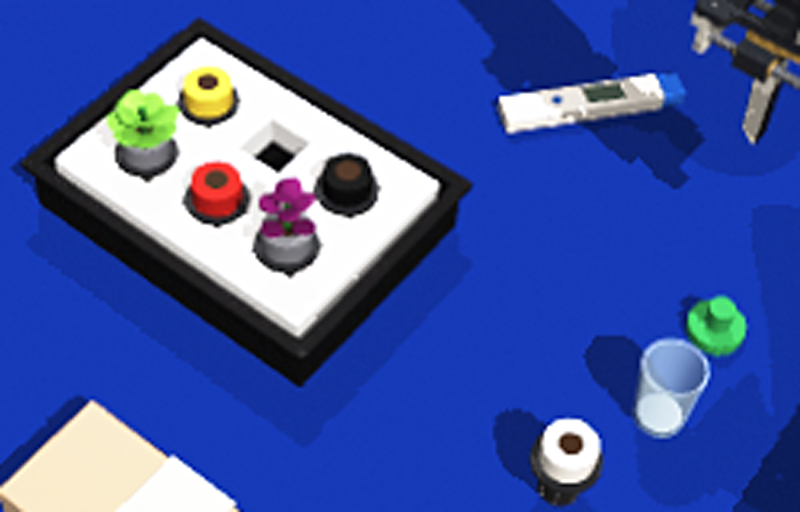

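To row units: 34 mm is 6.8, -5 mm is -1.

```bash
python3 -m pendant '0 0 0 6.8 -1 0 50 | 0 0 0 6.8 -1.2 4 50 | 0 0 0 0 0 7 50 | 0 0 0 0 0 7 50 | 0 0 0 0 0 0 50 | 0 0 0 0 0 0 50 | 0 0 0 0 0 0 50'
python3 -c "
from h import *
go(430,331.9,27,-1.526)"
```

```text
t: 20.53
ee_pos: [430.0, 334.8, 80.4]
tool_rot: [-0.0, 1.0, 0.02, 0.001]
contact_force: [0.4, 0.6, 0.2]
opening: 50.0
grasp_force: 0.0
t 20.53 pos [430.  334.8  80.4] yawY -1.531 q6 2.1 dtool [-0.2  3.  53.4] rot [-0.001 -0.001 -0.005] F [0.4 0.6 0.2] open 50.0 gf 0.0
```

The rows are not in the units I measure in: shifts go in units of 5 mm and turns go in units of 0.25 rad. I convert before sending: 20 mm is 4, 9 mm is 1.8.

```bash
python3 -m pendant '0 0 0 0 0.6 4 45 | 0 0 0 0 0 4 45 | 0 0 0 0 0 1.8 45 | 0 0 0 0 0 0 45 | 0 0 0 0 0 0 45 | 0 0 0 0 0 0 45' 8
python3 -c "
from h import *
go(430,331.9,27,-1.526)"
```

```text
t: 21.03
ee_pos: [430.5, 332.7, 31.8]
tool_rot: [-0.001, 1.0, 0.02, 0.001]
contact_force: [0.8, -0.2, -0.5]
opening: 45.1
grasp_force: 0.0
t 21.03 pos [430.5 332.7  31.8] yawY -1.53 q6 2.09 dtool [-0.6  0.8  4.8] rot [-0.001 -0.003 -0.004] F [ 0.8 -0.2 -0.5] open 45.1 gf 0.0
```

To row units: 4 mm is 0.8, 1 mm is 0.2.

```bash
python3 -m pendant '0 0 0 0 0.2 0.8 45 | 0 0 0 0 0 0 45 | 0 0 0 0 0 0 30 | 0 0 0 0 0 0 18 | 0 0 0 0 0 0 18 | 0 0 0 0 0 0 18 | 0 0 0 0 0 0 18' 10
python3 -c "
from h import *
go(430,331.9,27,-1.526)"
python3 -m pendant '0 0 0 0 0 -4 18 | 0 0 0 0 0 -7 18 | 0 0 0 0 0 -8 18 | 0 0 0 0 0 -8 18 | 0 0 0 0 0 0 18 | 0 0 0 0 0 0 18'
python3 -c "
from h import *
go(563.2,-110.6,165,-1.526)"
```

```text
t: 21.62
ee_pos: [429.4, 330.9, 25.7]
tool_rot: [-0.0, 1.0, 0.02, 0.0]
contact_force: [-0.6, 0.2, 0.6]
opening: 21.9
grasp_force: 10.0
t 21.62 pos [429.4 330.9  25.7] yawY -1.53 q6 2.09 dtool [ 0.7 -1.  -1.3] rot [-0.    -0.    -0.004] F [-0.6  0.2  0.6] open 21.9 gf 10.0
t: 22.12
ee_pos: [431.4, 332.2, 164.3]
tool_rot: [-0.002, 1.0, 0.02, 0.003]
contact_force: [0.3, -0.5, -0.7]
opening: 21.9
grasp_force: 10.0
t 22.12 pos [431.4 332.2 164.3] yawY -1.53 q6 2.09 dtool [113.6 447.8  -1.5] rot [-0.003 -0.006 -0.004] F [ 0.3 -0.5 -0.7] open 21.9 gf 10.0
```

```bash
python3 -m pendant '0 0 0 1.8 7.4 0 18 | 0 0 0 1.8 7.4 0 18 | 0 0 0 1.8 7.4 0 18 | 0 0 0 1.8 7.4 0 18 | 0 0 0 1.8 7.4 0 18 | 0 0 0 1.8 7.4 0 18 | 0 0 0 1.8 7.4 0 18 | 0 0 0 1.8 7.4 0 18'
python3 -m pendant '0 0 0 2 7.6 0 18 | 0 0 0 2 7.6 0 18 | 0 0 0 2 7.6 0 18 | 0 0 0 2 7.4 0 18 | 0 0 0 0 0 0 18 | 0 0 0 0 0 0 18 | 0 0 0 0 0 0 18'
python3 -c "
from h import *
go(563,-110.4,130,-1.526)"
```

```text
t: 22.78
ee_pos: [512.3, 36.2, 158.7]
tool_rot: [-0.0, 1.0, 0.02, -0.001]
contact_force: [1.0, 0.7, -0.2]
opening: 21.8
grasp_force: 10.0
t: 23.37
ee_pos: [558.4, -110.8, 158.8]
tool_rot: [-0.001, 1.0, 0.02, -0.001]
contact_force: [-0.3, 0.0, -0.0]
opening: 21.4
grasp_force: 10.0
t 23.37 pos [ 558.4 -110.8  158.8] yawY -1.531 q6 1.24 dtool [ 4.7 -0.2 28.7] rot [-0.001  0.003 -0.005] F [-0.3  0.  -0. ] open 21.4 gf 10.0
```

To row units: 15 mm is 3, 12 mm is 2.4.

```bash
python3 -m pendant '0 0 0 0.8 0 3 18 | 0 0 0 0 0 2.4 18 | 0 0 0 0 0 0 18 | 0 0 0 0 0 0 18 | 0 0 0 0 0 0 18'
python3 -c "
from h import *
go(563,-110.4,110,-1.526)"
```

```text
t: 23.78
ee_pos: [563.2, -110.2, 133.6]
tool_rot: [-0.0, 1.0, 0.021, -0.0]
contact_force: [-0.4, -0.2, 0.2]
opening: 21.7
grasp_force: 10.0
t 23.78 pos [ 563.2 -110.2  133.6] yawY -1.529 q6 1.25 dtool [-0.2  0.2 23.6] rot [-0.     0.001 -0.003] F [-0.4 -0.2  0.2] open 21.7 gf 10.0
```

```bash
python3 -m pendant '0 0 0 0 0 2 18 | 0 0 0 0 0 1.6 18 | 0 0 0 0 0 0 18 | 0 0 0 0 0 0 18 | 0 0 0 0 0 0 18 | 0 0 0 0 0 0 18'
python3 -c "
from h import *
go(563,-110.4,110,-1.526)"
python3 -m pendant '0 0 0 0 0 0.6 18 | 0 0 0 0 0 0 18 | 0 0 0 0 0 0 18 | 0 0 0 0 0 0 18'
python3 -c "
from h import *
go(563,-110.4,110,-1.526)"
```

```text
t: 24.28
ee_pos: [563.7, -111.2, 116.0]
tool_rot: [0.0, 1.0, 0.02, 0.0]
contact_force: [-0.1, 0.5, 0.1]
opening: 21.6
grasp_force: 10.0
t 24.28 pos [ 563.7 -111.2  116. ] yawY -1.53 q6 1.25 dtool [-0.7 -0.8  6. ] rot [ 0.    -0.    -0.004] F [-0.1  0.5  0.1] open 21.6 gf 10.0
t: 24.62
ee_pos: [563.5, -111.1, 112.7]
tool_rot: [0.0, 1.0, 0.02, 0.0]
contact_force: [0.1, 0.1, -0.3]
opening: 21.5
grasp_force: 10.0
t 24.62 pos [ 563.5 -111.1  112.7] yawY -1.53 q6 1.25 dtool [-0.5 -0.7  2.7] rot [ 0.    -0.    -0.004] F [ 0.1  0.1 -0.3] open 21.5 gf 10.0
```

```bash
python3 -m pendant '0 0 0 0 0 0.6 18 | 0 0 0 0 0 0 18 | 0 0 0 0 0 0 18 | 0 0 0 0 0 0 18'
python3 -m pendant '0 0 0 0 0 0 26 | 0 0 0 0 0 0 36 | 0 0 0 0 0 0 45 | 0 0 0 0 0 0 45 | 0 0 0 0 0 -4 45 | 0 0 0 0 0 -7 45 | 0 0 0 0 0 -6 45 | 0 0 0 0 0 0 45'
python3 -m pendant '0 0 0 -7.6 0 -2 45 | 0 0 0 -7.6 0 0 45 | 0 0 0 -7.6 0 0 45 | 0 0 0 -7.6 0 0 45 | 0 0 0 0 0 0 45 | 0 0 0 0 0 0 45 | 0 0 0 0 0 0 45'
python3 - <<'E'
from h import *
v=viewer.read_camera('scene'); t=viewer.read_camera('top')
cv2.imwrite('pics/f1.png',np.hstack([cv2.resize(v[165:290,175:305],(400,385),interpolation=2),cv2.resize(t[130:235,205:350],(400,385),interpolation=2)]))
E
```

```text
t: 24.95
ee_pos: [563.5, -111.1, 109.6]
tool_rot: [0.0, 1.0, 0.02, 0.0]
contact_force: [0.9, -0.4, 0.5]
opening: 21.7
grasp_force: 10.0
t: 25.62
ee_pos: [566.9, -112.0, 202.3]
tool_rot: [0.002, 1.0, 0.02, 0.005]
contact_force: [0.7, -0.3, 0.8]
opening: 45.1
grasp_force: 0.0
t: 26.2
ee_pos: [412.3, -117.5, 205.3]
tool_rot: [0.0, 1.0, 0.02, 0.001]
contact_force: [0.4, -0.2, -0.3]
opening: 45.3
grasp_force: 0.0
```

View pics/f1.png

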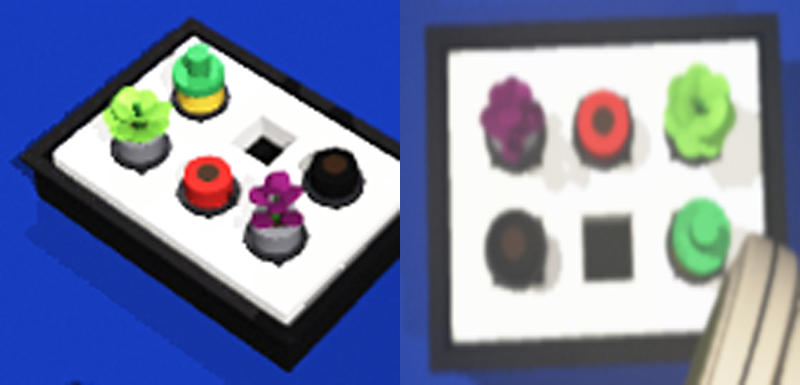

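The final views show the green cap level and centred on the yellow pot (scene 200,75; top 700,237). The red and black pots are seated, and the gripper is clear of everything.

```bash
python3 -c "
from bench import arm
print(arm.close_job())"
```

```text
the job is handed in; nothing more can be done
None
```

The job is handed in at about 26 s, and no verdict came back: the last pictures show the red, yellow and black pots seated in their holes and the green cap flat and centred on the yellow pot, and I never touched the white pot or the beaker.

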